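Sort left-hand and right-hand fixture brackets

TASK

The two aluminium brackets on the worktop are mirror images of each other. Put the left-hand bracket in the blue bin and the right-hand bracket in the yellow bin, as the outlines on the bins' front tags show, each lying flat on its base on the bin's floor, and let go. (Left-hand: seen from above with the short-leg end pointing away from you, the short leg sticks out to the left.)

Things in the scene. Friction and masses are not known exactly. Their poses are not given: they have to be found in the camera images.
- left_bracket: left-hand aluminium bracket, 0.1 kg. Base 8 mm thick, L-shaped: long leg 80x24 mm; short leg 24 wide sticks out 26 mm to the side at one end, to the left seen from above with that end away from you. Along the middle of the long leg an upright rib to grip, 60 mm long, 10 thick, top at 42 mm. Origin: underside, below mid-rib. x: along the rib to the short-leg end; z up; short leg on the +y side.
- right_bracket: right-hand aluminium bracket, 0.1 kg. Base 8 mm thick, L-shaped: long leg 80x24 mm; short leg 24 wide sticks out 26 mm to the side at one end, to the right seen from above with that end away from you. Along the middle of the long leg an upright rib to grip, 60 mm long, 10 thick, top at 42 mm. Origin: underside, below mid-rib. x: along the rib to the short-leg end; z up; short leg on the -y side.
- blue_bin: blue open square bin for left-hand brackets, fixed: outside 158x158 mm, 40 mm high, walls and floor 4 mm. Its front has a white sloping tag, 50 mm wide, reaching out 36 mm towards the robot, with the outline of its bracket in black as seen from above. Origin: centre of the underside, on the worktop; inner floor 4 mm above. x: to the back, away from the tag; z up.
- yellow_bin: yellow open square bin for right-hand brackets, fixed: outside 158x158 mm, 40 mm high, walls and floor 4 mm. Its front has a white sloping tag, 50 mm wide, reaching out 36 mm towards the robot, with the outline of its bracket in black as seen from above. Origin: centre of the underside, on the worktop; inner floor 4 mm above. x: to the back, away from the tag; z up.
Mind the look-alikes: they are no part of the job. What is shaped like the left_bracket but green or red is not meant.

How it is judged:
By the outcome, as a careful person would: the job done as asked, in the order asked, and still so for the second after the job is handed in, with the robot touching nothing.
It also fails if it takes over 64 s, if anything falls off the work surface, if the arm or the gripper's body presses on something with over 40 N, if the wrist force passes 120 N, or if a joint passes its speed limit or range.

ROBOT

A 6-joint arm with a two-finger parallel gripper is mounted at the origin on a cart in front of the work surface, level with it; the furniture and walls round the work are solid. World frame = base frame: x ahead of the robot, y to its left, z up, the work surface at z = 0. Lengths are in m, angles in rad, forces in N, time in s.
With the tool pointing down it reaches from about 0.3 to 0.875 m from the base axis. Payload 6.4 kg.
Tool frame: the origin (TCP) lies midway between the tips of the shut fingers; the grasp point (between the pads) lies 19 mm behind it; x points along the fingers, y is the direction in which the jaws open and shut, and the axes are right-handed (so a half turn about x gives the same grasp; the last joint's range is limited). The gripper opens to 85 mm and grips with 20 to 120 N. Pads are 22 mm wide; open, the fingers measure 114 mm over their backs; the gripper's body (76 mm by 85 mm) begins 54 mm behind the grasp point. The pads swing forward as they close: fully open they stand 13 mm farther back than shut.
Start: joints at [0.967, 0.181, 1.607, -0, 1.354, -0.206], TCP at [0.223, 0.53, 0.231] pointing down, gripper open.
Joint ranges: [-2.99, 2.99], [-0.89, 2.07], [0.3, 2.58], [-1.14, 4.28], [0, 2.63], [-3.12, 3.12]. Speed limits (rad/s): [2.57, 2.57, 3.01, 3.14, 3.14, 3.14].

INTERFACE

Orientations are given as a unit quaternion [w, x, y, z].
In Python, from bench import ctrl gives the robot as it stands.
- The arm moves only by the tool step_arm, never from a script. Its argument "motion" is a list of rows, each a list of 7 numbers: the shift along the tool's x, y, z in mm, then the turn, a rotation vector about the tool's x, y, z in degrees, then the closure in counts, from 0 (fully open) to 255 (shut). In form: [[tx, ty, tz, rx, ry, rz, hand], ...]. A call has 1 to 10 rows; each row is the pose to reach, as a shift and turn from the pose commanded when the call began, along the tool's axes at that moment; what a row does not reach only later rows make up. A row lasts 1/8 s, in which the tool goes at most 62.5 mm and 10.7 degrees, less where a joint would pass 70% of its speed; a pose out of reach is approached as far as the arm can. A call with a gripper value outside its range is refused whole. The fingers move at their own pace and stop on an object; the grip force is fixed at half the most. Time passes only in rows, so rows that repeat a pose let the fingers close. It gives the time, the measured TCP pose, the force and the opening at its end, in the units of the state.
- ctrl.get_obs(): the state, without advancing time (a new reading comes with each control period).
- ctrl.camera(name): name is "side" or "top"; returns (picture, depth): 420x560x3 uint8, red, green, blue; 420x560 float32, m along the optical axis (not along the pixel's ray), 0 where there is no reading.
- ctrl.camera_info(name): a dict with "fx", "fy", "cx", "cy" (pixels), "T" (4x4, takes a point from camera to world coordinates). Camera axes: x right, y down, z forward; pixel columns grow to the right and rows downward; lengths in m; the calibration is good to about 2 mm. A picture is of the moment at which its call begins. camera_info takes no time and is no camera call.
- ctrl.hand_in(): hands the job in, once; it reports no verdict.
The state is a dict: "time_s": time; "q": joint angles; "dq": joint speeds; "joint_efforts": joint torques, N m; "eef_pos": TCP position; "eef_rot": TCP orientation; "wrist_force": force on the tool from outside, world axes, zero at the start; "torque": the same for the moment, N m; "opening": opening from 0.0 (shut) to 1.0 (fully open).
Only numpy, scipy, OpenCV 4.12 (cv2) and the standard library are available. Lean on these libraries where they do the work, as an engineer would, in place of code of your own. Each camera call takes 0.05 s, during which the arm holds its last target. There are 200 camera calls.

## Working session

There is one attempt and no reset: what is moved stays moved. The work goes in short steps, Python scripts to look and compute and a tool call to move; the robot and the scene stay as the last step left them, time stands still between calls to the robot, and variables do not carry over. Pictures are saved under pics/ and viewed, about 8 in all and at most 12, crops included, and the job is handed in when it is done.

Besides the shell and the picture viewer there is one more tool, called after "Request:" as name([rows], argument=value, ...), one row to a line, values as JSON. step_arm: Moves the arm, as the interface text tells. Its arguments: {"type":"object","properties":{"motion":{"type":"array","items":{"type":"array","items":{"type":"number"}}}},"required":["motion"]}

```bash
mkdir -p pics
python3 - <<'E'
from bench import ctrl
import cv2,numpy as np
for n in("top","side"):
    p,d=ctrl.camera(n); cv2.imwrite(f"pics/{n}0.png",p[:,:,::-1]); np.savez(f"{n}0.npz",p=p,d=d)
    i=ctrl.camera_info(n); print(n,i)
o=ctrl.get_obs(); print({k:o[k] for k in("time_s","eef_pos","eef_rot","opening")})
E
```

```text
top {'fx': 420.920245778176, 'fy': 420.920245778176, 'cx': 274.28280308573517, 'cy': 212.34794309231918, 'T': array([[ 0.01346232, -0.99189366,  0.1263556 ,  0.29903718],
       [-0.99987135, -0.01225178,  0.01035277, -0.00134451],
       [-0.00872077, -0.12647872, -0.99193099,  0.96500639],
       [ 0.        ,  0.        ,  0.        ,  1.        ]])}
side {'fx': 442.14198691484876, 'fy': 442.14198691484876, 'cx': 283.6829244162152, 'cy': 213.71158899912282, 'T': array([[ 0.99395679, -0.04996793,  0.09773998,  0.32660755],
       [-0.1096527 , -0.49345965,  0.86282898, -0.80632701],
       [ 0.00511696, -0.86833218, -0.49595669,  0.5039007 ],
       [ 0.        ,  0.        ,  0.        ,  1.        ]])}
{'time_s': 0.1, 'eef_pos': array([0.22244969, 0.52970463, 0.23047931]), 'eef_rot': array([ 0.69294009,  0.13920562,  0.69339233, -0.14022451]), 'opening': 0.9964439352529435}
```

View pics/top0.png

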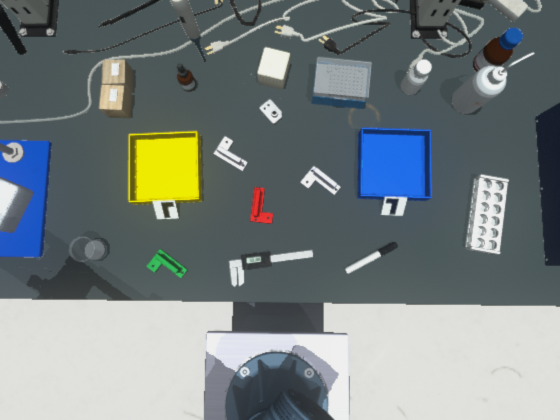

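View pics/side0.png

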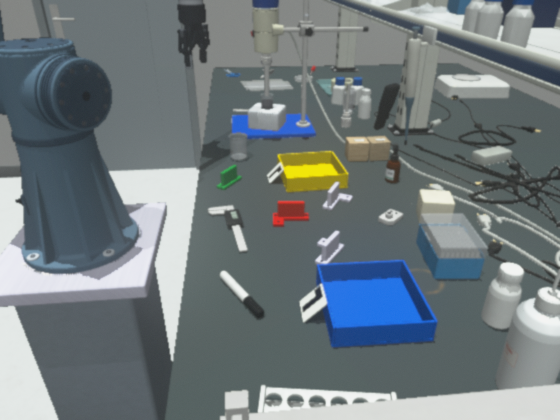

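Top view: aluminium brackets are at about (230,153) and (322,180), the yellow bin at (164,167) and the blue bin at (395,163). The red and green ones are decoys. I'll zoom in and measure next.

```bash
cat > h.py <<'E'
import numpy as np,cv2
from bench import ctrl
def ray(n,uv,z):
    i=ctrl.camera_info(n);T=i["T"];uv=np.atleast_2d(uv).astype(float)
    d=np.c_[(uv[:,0]-i["cx"])/i["fx"],(uv[:,1]-i["cy"])/i["fy"],np.ones(len(uv))]@T[:3,:3].T
    s=(z-T[2,3])/d[:,2]; return T[:3,3]+d*s[:,None]
def cloud(n,d):
    i=ctrl.camera_info(n);v,u=np.mgrid[:d.shape[0],:d.shape[1]]
    P=np.stack([(u-i["cx"])/i["fx"]*d,(v-i["cy"])/i["fy"]*d,d],-1)
    return P@i["T"][:3,:3].T+i["T"][:3,3]
E
python3 - <<'E'
from h import *
f=np.load("top0.npz");p,d=f["p"],f["d"];C=cloud("top",d)
hsv=cv2.cvtColor(p,cv2.COLOR_RGB2HSV)
bright=((hsv[...,2]>110)&(hsv[...,1]<70)).astype(np.uint8)
for nm,(x0,y0,x1,y1) in dict(A=(205,125,255,180),B=(295,158,348,202)).items():
    m=np.zeros_like(bright);m[y0:y1,x0:x1]=bright[y0:y1,x0:x1]
    P=C[m>0]; print(nm,len(P),"z",np.percentile(P[:,2],[2,20,50,80,98]).round(3))
    for lab,lo,hi in(("rib",.03,.05),("base",.003,.016)):
        Q=P[(P[:,2]>lo)&(P[:,2]<hi)]
        if len(Q)<5: continue
        r=cv2.minAreaRect((Q[:,:2]*1000).astype(np.float32)); print(lab,len(Q),np.round(r[0],1),np.round(r[1],1),round(r[2],1))
for nm,lo,hi in(("blue",100,130),("yellow",22,35)):
    m=(hsv[...,0]>=lo)&(hsv[...,0]<=hi)&(hsv[...,1]>120)&(hsv[...,2]>60)
    m[:, :100]=0
    m[:120]=0; Q=C[m&(C[...,2]>.03)&(C[...,2]<.05)]
    r=cv2.minAreaRect((Q[:,:2]*1000).astype(np.float32)); print(nm,len(Q),np.round(r[0],1),np.round(r[1],1),round(r[2],1))
cr=lambda x0,y0,w,h:cv2.resize(p[y0:y0+h,x0:x0+w],(400,300),interpolation=cv2.INTER_CUBIC)
im=np.vstack([np.hstack([cr(195,130,64,48),cr(290,158,64,48)]),np.hstack([cr(140,188,52,39),cr(368,185,52,39)])])
cv2.imwrite("pics/crop.png",im[:,:,::-1])
E
```

```text
A 515 z [-0.001  0.005  0.008  0.039  0.043]
rib 132 [548.5 113.2] [60. 11.] 58.3
base 296 [559.5 106.9] [81.2 49.9] 58.4
B 525 z [-0.003  0.005  0.008  0.039  0.044]
rib 136 [ 497.8 -104.8] [59.3 10.4] 51.4
base 300 [487.9 -96.4] [79.4 50.8] 51.7
blue 692 [ 534.2 -263.5] [159.6 159.3] 88.8
yellow 631 [519.3 260.2] [158.3 157.6] 3.4
```

View pics/crop.png

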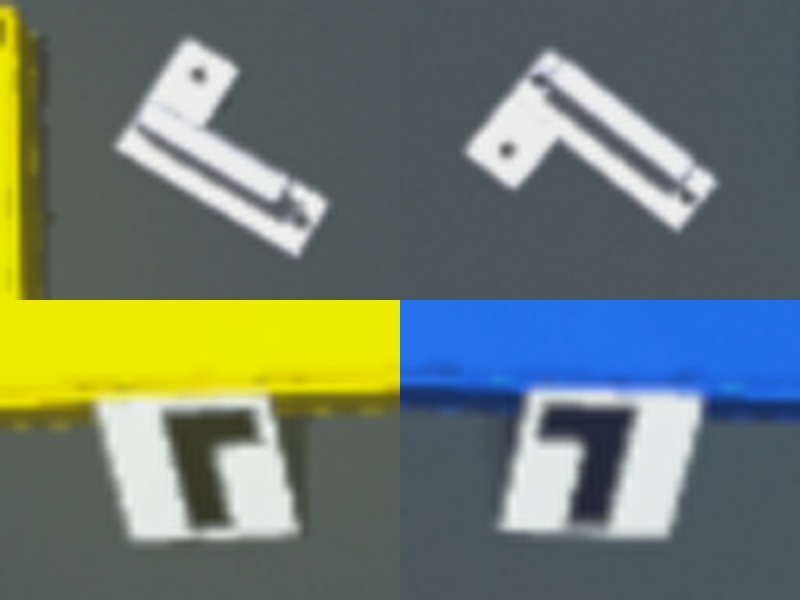

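Top left is bracket A (short-leg end pointing up-left, leg off to its right), so it is right-handed and goes to yellow. Top right is bracket B, left-handed, for blue. The tags agree: yellow shows a right-hand outline and blue a left-hand one. Now the moves.

```bash
cat >> h.py <<'E'
from scipy.spatial.transform import Rotation as Ro
def to(pos,yaw):
    """print tool-frame shift mm / rotvec deg from the current pose to TCP pos (m), tool down, tool y at yaw deg (mod 180)"""
    o=ctrl.get_obs();w,x,y,z=o["eef_rot"];R=Ro.from_quat([x,y,z,w])
    for yw in(yaw,yaw+180):
        a=np.radians(yw);Y=np.array([np.cos(a),np.sin(a),0]);X=np.array([0,0,-1.])
        G=Ro.from_matrix(np.c_[X,Y,np.cross(X,Y)])
        v=(R.inv()*G).as_rotvec(degrees=True)
        q6=o["q"][5]+np.radians(v[0])+np.arctan2(pos[1],pos[0])-o["q"][0]
        print("shift",R.inv().apply(np.array(pos)-o["eef_pos"]).round(4)*1000,"rot",v.round(1),"q6~",round(q6,2))
E
python3 - <<'E'
from h import *
o=ctrl.get_obs();w,x,y,z=o["eef_rot"];print(Ro.from_quat([x,y,z,w]).as_matrix().round(3))
to([.5485,.1132,.13],58.3+90)
E
```

```text
[[-0.001  0.387  0.922]
 [-0.001  0.922 -0.387]
 [-1.    -0.002 -0.   ]]
shift [ 100.7 -257.5  462. ] rot [-81.1  -0.1   0.1] q6~ -2.38
shift [ 100.7 -257.5  462. ] rot [98.9  0.1  0.1] q6~ 0.76
```

Request:
step_arm([
  [10,-26,46,10,0,0,0],
  [20,-52,92,20,0,0,0],
  [30,-77,139,30,0,0,0],
  [40,-103,185,40,0,0,0],
  [50,-129,231,50,0,0,0],
  [60,-155,277,60,0,0,0],
  [70,-180,323,70,0,0,0],
  [80,-206,370,80,0,0,0],
  [90,-232,416,90,0,0,0],
  [100.7,-257.5,462,98.9,0,0,0],
])

```text
time_s: 1.35
eef_pos: [0.5496, 0.1122, 0.13]
eef_rot: [-0.343, -0.618, -0.343, 0.619]
wrist_force: [1.2, 0.2, 0.7]
opening: 1.001
```

Run:
```python
from h import *
to([.5485,.1132,.014],58.3+90)
p,d=ctrl.camera("side");cv2.imwrite("pics/s1.png",cv2.resize(p[130:290,200:440,::-1],(720,480)))
```

```text
shift [116.   -1.4  -0.3] rot [179.7   0.   -0. ] q6~ 3.9
shift [116.   -1.4  -0.3] rot [-0.3  0.   0. ] q6~ 0.76
```

Request:
step_arm([
  [35,-1,0,0,0,0,0],
  [70,-1,0,0,0,0,0],
  [95,-1,0,0,0,0,0],
  [108,-1,0,0,0,0,0],
  [116,-1,0,0,0,0,0],
  [116,-1,0,0,0,0,255],
  [116,-1,0,0,0,0,255],
  [116,-1,0,0,0,0,255],
  [116,-1,0,0,0,0,255],
  [116,-1,0,0,0,0,255],
])

```text
time_s: 2.65
eef_pos: [0.5486, 0.1143, 0.0152]
eef_rot: [0.345, 0.618, 0.344, -0.617]
wrist_force: [-0.1, -0.1, 3.2]
opening: 0.101
```

Request:
step_arm([
  [0,0,0,0,0,0,255],
  [0,0,0,0,0,0,255],
  [-20,0,0,0,0,0,255],
  [-50,0,0,0,0,0,255],
  [-90,0,0,0,0,0,255],
  [-120,0,0,0,0,0,255],
  [-120,0,0,0,0,0,255],
])

```text
time_s: 3.52
eef_pos: [0.5501, 0.1143, 0.1381]
eef_rot: [0.346, 0.619, 0.343, -0.616]
wrist_force: [-0.0, -0.6, -1.7]
opening: 0.106
```

Run:
```python
from h import *
to([.5193,.2602,.134],58.3+90)
p,d=ctrl.camera("side");cv2.imwrite("pics/s2.png",cv2.resize(p[90:290,230:470,::-1],(720,600)))
```

```text
shift [   3.9 -102.8 -108. ] rot [-180.     0.5   -0.3] q6~ -2.12
shift [   3.9 -102.8 -108. ] rot [ 0.  -0.2 -0.3] q6~ 1.02
```

View pics/s2.png

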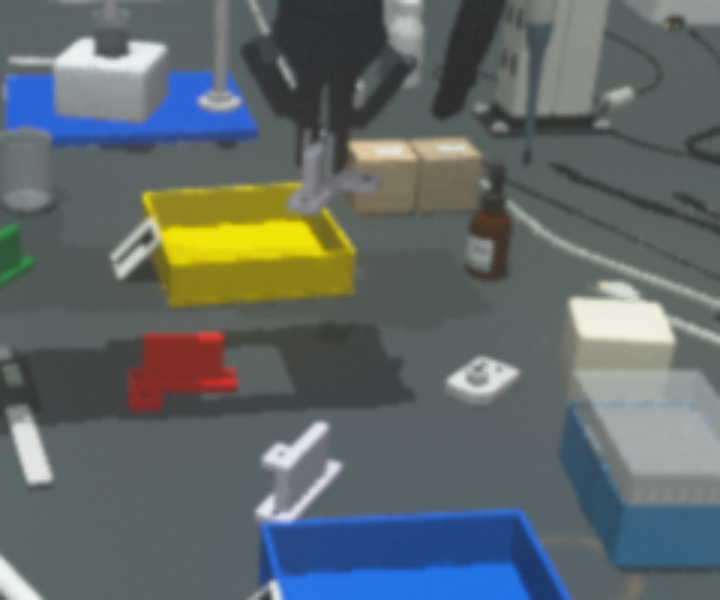

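The bracket is held level in the gripper (crop about (330,180)). I'll move it over the yellow bin.

Request:
step_arm([
  [0,-25,-27,0,0,0,255],
  [0,-51,-54,0,0,0,255],
  [2,-77,-81,0,0,0,255],
  [4,-95,-100,0,0,0,255],
  [4,-103,-108,0,0,0,255],
  [4,-103,-108,0,0,0,255],
])

```text
time_s: 4.32
eef_pos: [0.5164, 0.2603, 0.1296]
eef_rot: [-0.345, -0.617, -0.345, 0.618]
wrist_force: [-0.2, -0.0, -2.1]
opening: 0.104
```

Run:
```python
from h import *
to([.5193,.2602,.020],58.3+90)
```

```text
shift [109.6   2.6  -1.6] rot [-1.799e+02 -1.000e-01  1.000e-01] q6~ -2.12
shift [109.6   2.6  -1.6] rot [0.1 0.1 0.1] q6~ 1.02
```

Request:
step_arm([
  [30,0,0,0,0,0,255],
  [60,0,0,0,0,0,255],
  [85,0,0,0,0,0,255],
  [100,0,0,0,0,0,255],
  [106,0,0,0,0,0,255],
  [109,0,0,0,0,0,255],
  [109,0,0,0,0,0,255],
])

```text
time_s: 5.2
eef_pos: [0.5177, 0.2604, 0.0222]
eef_rot: [0.345, 0.618, 0.344, -0.617]
wrist_force: [0.2, 0.1, -2.1]
opening: 0.101
```

Not in contact yet. I'll lower it about 2.5 mm more.

Request:
step_arm([
  [1,0,0,0,0,0,255],
  [2,0,0,0,0,0,255],
  [2.5,0,0,0,0,0,255],
  [2.5,0,0,0,0,0,255],
])

```text
time_s: 5.7
eef_pos: [0.5172, 0.2604, 0.0192]
eef_rot: [0.344, 0.618, 0.344, -0.617]
wrist_force: [-0.8, -0.8, -0.1]
opening: 0.109
```

Contact is starting. Release and retreat.

Request:
step_arm([
  [0,0,0,0,0,0,140],
  [0,0,0,0,0,0,140],
  [0,0,0,0,0,0,140],
  [0,0,0,0,0,0,140],
  [-15,0,0,0,0,0,140],
  [-40,0,0,0,0,0,140],
  [-75,0,0,0,0,0,140],
  [-110,0,0,0,0,0,0],
  [-130,0,0,0,0,0,0],
])

```text
time_s: 6.82
eef_pos: [0.5183, 0.2606, 0.1526]
eef_rot: [0.345, 0.619, 0.344, -0.616]
wrist_force: [0.1, -0.3, -0.2]
opening: 0.857
```

Run:
```python
from h import *
p,d=ctrl.camera("side");cv2.imwrite("pics/s3.png",cv2.resize(p[90:290,230:470,::-1],(720,600)))
to([.4978,-.1048,.135],51.4+90)
```

```text
shift [ 19.  173.5 322.9] rot [-173.1    0.4   -0.5] q6~ -2.68
shift [ 19.  173.5 322.9] rot [ 6.9 -0.3 -0.3] q6~ 0.47
```

View pics/s3.png

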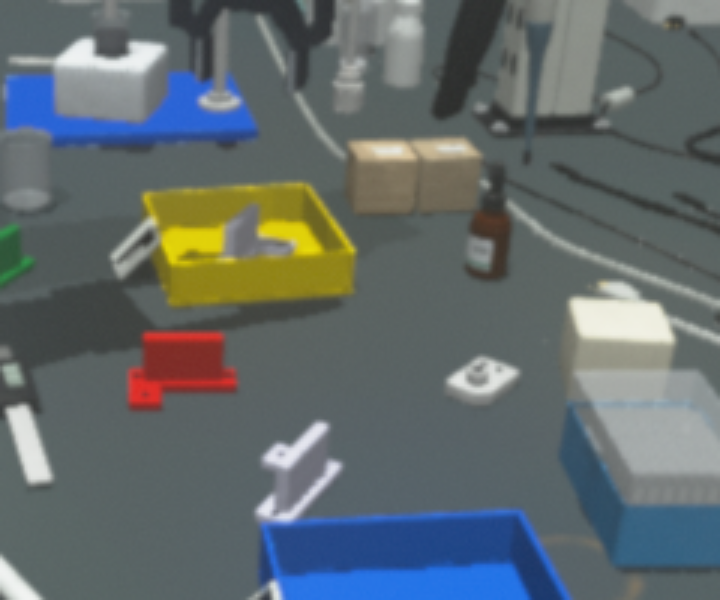

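The right bracket stands upright in the yellow bin, around (250,235) in the crop. On to the left bracket.

Request:
step_arm([
  [0,20,36,1,0,0,0],
  [0,43,80,2,0,0,0],
  [4,65,121,3,0,0,0],
  [8,87,162,4,0,0,0],
  [12,108,202,5,0,0,0],
  [15,130,242,6,0,0,0],
  [17,150,280,6.5,0,0,0],
  [19,165,308,6.9,0,0,0],
  [19,173.5,323,6.9,0,0,0],
  [19,173.5,323,6.9,0,0,0],
])

```text
time_s: 8.12
eef_pos: [0.4952, -0.1062, 0.1303]
eef_rot: [0.306, 0.637, 0.306, -0.637]
wrist_force: [-0.2, 0.1, 0.6]
opening: 0.998
```

Run:
```python
from h import *
to([.4978,-.1048,.014],51.4+90)
```

```text
shift [116.3   1.1  -2.7] rot [179.9  -0.    0. ] q6~ 3.61
shift [116.3   1.1  -2.7] rot [-0.1 -0.  -0. ] q6~ 0.47
```

Request:
step_arm([
  [35,1,-1,0,0,0,0],
  [70,1,-1,0,0,0,0],
  [95,1,-2,0,0,0,0],
  [108,1,-2,0,0,0,0],
  [116,1,-2,0,0,0,0],
  [116,1,-2,0,0,0,255],
  [116,1,-2,0,0,0,255],
  [116,1,-2,0,0,0,255],
  [116,1,-2,0,0,0,255],
  [116,1,-2,0,0,0,255],
])

```text
time_s: 9.38
eef_pos: [0.4976, -0.105, 0.0146]
eef_rot: [0.307, 0.637, 0.306, -0.637]
wrist_force: [-0.1, -0.2, 3.4]
opening: 0.109
```

Request:
step_arm([
  [0,0,0,0,0,0,255],
  [0,0,0,0,0,0,255],
  [-20,0,0,0,0,0,255],
  [-50,0,0,0,0,0,255],
  [-90,0,0,0,0,0,255],
  [-120,0,0,0,0,0,255],
  [-120,0,0,0,0,0,255],
])

```text
time_s: 10.25
eef_pos: [0.4985, -0.1054, 0.1361]
eef_rot: [0.308, 0.638, 0.305, -0.636]
wrist_force: [0.8, 0.1, -1.3]
opening: 0.109
```

Run:
```python
from h import *
p,d=ctrl.camera("side");cv2.imwrite("pics/s4.png",cv2.resize(p[160:360,230:470,::-1],(720,600)))
to([.5342,-.2635,.134],51.4+90)
```

```text
shift [  0.4 127.8 101. ] rot [-1.8e+02  1.0e-01 -0.0e+00] q6~ -2.93
shift [  0.4 127.8 101. ] rot [ 0.  -0.  -0.1] q6~ 0.22
```

View pics/s4.png

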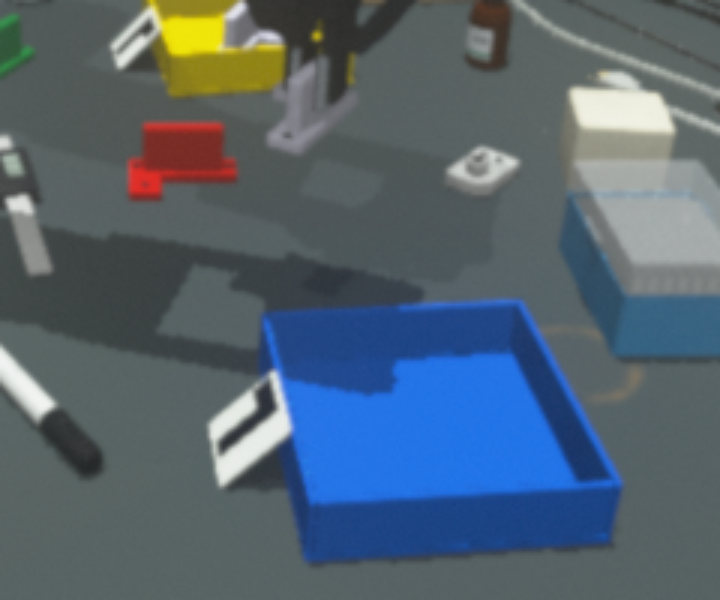

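The left bracket is held level, at about (310,110) in the crop. Now over the blue bin.

Request:
step_arm([
  [0,25,20,0,0,0,255],
  [0,55,43,0,0,0,255],
  [0,85,67,0,0,0,255],
  [0,112,88,0,0,0,255],
  [0,128,101,0,0,0,255],
  [0,128,101,0,0,0,255],
  [0,128,101,0,0,0,255],
])

```text
time_s: 11.18
eef_pos: [0.5336, -0.2622, 0.1332]
eef_rot: [-0.306, -0.637, -0.308, 0.637]
wrist_force: [0.5, -0.4, -0.8]
opening: 0.104
```

Run:
```python
from h import *
to([.5342,-.2635,.0185],51.4+90)
```

```text
shift [114.7   1.6   0.7] rot [-180.    -0.2   -0. ] q6~ -2.93
shift [114.7   1.6   0.7] rot [ 0.  -0.   0.1] q6~ 0.22
```

Request:
step_arm([
  [30,0,0,0,0,0,255],
  [60,0,0,0,0,0,255],
  [85,0,0,0,0,0,255],
  [103,0,0,0,0,0,255],
  [110,0,0,0,0,0,255],
  [112,0,0,0,0,0,255],
  [113,0,0,0,0,0,255],
  [113,0,0,0,0,0,255],
])

```text
time_s: 12.18
eef_pos: [0.5347, -0.2639, 0.0219]
eef_rot: [0.307, 0.637, 0.306, -0.637]
wrist_force: [0.3, 0.2, -0.9]
opening: 0.107
```

Request:
step_arm([
  [1,0,0,0,0,0,255],
  [2,0,0,0,0,0,255],
  [3,0,0,0,0,0,255],
  [3,0,0,0,0,0,255],
])

```text
time_s: 12.68
eef_pos: [0.5342, -0.2636, 0.0186]
eef_rot: [-0.307, -0.637, -0.307, 0.637]
wrist_force: [-2.7, 1.2, 5.7]
opening: 0.108
```

Contact made. Release and retreat, clear of the cameras' view of the bin.

Request:
step_arm([
  [0,0,0,0,0,0,140],
  [0,0,0,0,0,0,140],
  [0,0,0,0,0,0,140],
  [0,0,0,0,0,0,140],
  [-15,0,0,0,0,0,140],
  [-40,0,0,0,0,0,140],
  [-75,0,0,0,0,0,140],
  [-110,0,0,0,0,0,0],
  [-150,0,0,0,0,0,0],
])

```text
time_s: 13.8
eef_pos: [0.534, -0.2634, 0.1701]
eef_rot: [0.307, 0.637, 0.307, -0.637]
wrist_force: [0.3, -1.6, -0.4]
opening: 0.861
```

Request:
step_arm([
  [0,-30,-30,0,0,0,0],
  [0,-70,-65,0,0,0,0],
  [0,-105,-100,0,0,0,0],
  [0,-140,-125,0,0,0,0],
  [0,-165,-150,0,0,0,0],
  [0,-165,-150,0,0,0,0],
])

```text
time_s: 14.55
eef_pos: [0.4985, -0.0413, 0.1692]
eef_rot: [0.308, 0.637, 0.308, -0.636]
wrist_force: [0.0, -0.5, -0.6]
opening: 0.997
```

Run:
```python
from h import *
print(ctrl.get_obs()["eef_pos"],ctrl.get_obs()["time_s"])
p,d=ctrl.camera("top");C=cloud("top",d);s,_=ctrl.camera("side")
cv2.imwrite("pics/end.png",np.vstack([cv2.resize(p[110:230,110:450],(680,240)),cv2.resize(s[120:350,210:470],(396,350)) if 0 else cv2.resize(s[130:350,230:460],(680,350))])[:,:,::-1])
hsv=cv2.cvtColor(p,cv2.COLOR_RGB2HSV);w=(hsv[...,1]<90)&(hsv[...,2]>90)
for nm,c in(("yellow",(.5193,.2602)),("blue",(.5342,-.2635))):
    m=w&(abs(C[...,0]-c[0])<.068)&(abs(C[...,1]-c[1])<.068)
    for lo,hi in((.006,.02),(.036,.06)):
        Q=C[m&(C[...,2]>lo)&(C[...,2]<hi)]
        if len(Q)>5: r=cv2.minAreaRect((Q[:,:2]*1000).astype(np.float32));print(nm,len(Q),np.round(r[0],1),np.round(r[1],1),round(r[2],1),"z",np.median(Q[:,2]).round(4))
```

```text
[ 0.49854845 -0.04134106  0.16918857] 14.55
yellow 328 [528.2 252.2] [81.1 49.8] 58.2 z 0.0108
yellow 122 [517.  258.8] [59.8 10.1] 58.2 z 0.0444
blue 325 [ 525.1 -254.1] [79.  50.6] 49.7 z 0.0114
blue 144 [ 534.9 -262.4] [58.8 10.6] 51.8 z 0.0446
```

View pics/end.png

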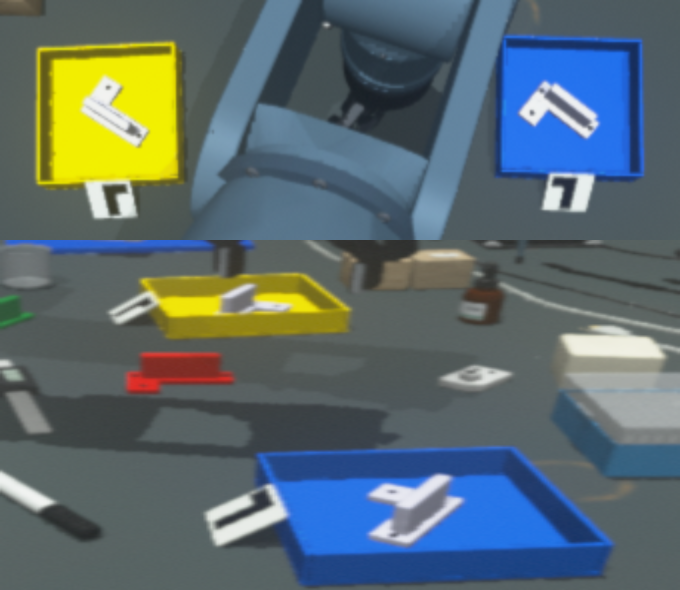

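Both brackets lie flat in their own bins, at (115,110) in yellow and (560,108) in blue. The base tops measure about 11 mm and the rib tops about 45 mm, as expected on a 4 mm floor. Handing in.

```bash
python3 -c "
from bench import ctrl; print(ctrl.hand_in())"
```

```text
the job is handed in; nothing more can be done
None
```

The job is done and handed in at about 14.7 s. The right-hand bracket is in the yellow bin and the left-hand bracket is in the blue bin, matching the outlines on the tags.

The last pictures and depth check, taken before handing in, showed:
- **Brackets:** both lie flat near the middle of their bins. The base tops measured about 11 mm and the rib tops about 44.5 mm above the worktop; about 12 mm and 46 mm were expected, and the calibration is good to about 2 mm.
- **Robot:** the gripper is open and clear of both bins. The highest wrist-force reading at the end of a move was about 6 N, when the left-hand bracket touched the bin floor.
- **Look-alikes:** I did not touch the red or green ones.

No check failed. `hand_in` gave no verdict.

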